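Hook the blue vial tray forward on the sample rack

TASK

Pick up the reach hook by its orange grip, drop its blade inside the blue vial tray behind the tray's front wall, and draw the tray forward on the rack until its front wall is level with the front edge of the rack's base board. Do not touch the trays with the gripper, keep the blue tray flat, and leave the white tray where it stands. Finish by unhooking and standing the hook upright on the bench in front of the rack, let go.

Things in the scene. Friction and masses are not known exactly. Their poses are not given: they have to be found in the camera images.
- hook: Small steel hoe standing on the bench, 0.16 kg; sizes in mm. Origin: middle of its blade's underside; x from grip to blade, z up. Blade: upright plate 5 (x) x 40 (y) x 45 tall. Shaft 10 diameter from blade to grip, axis 42 above the underside. Orange grip block 70 (x) x 24 (y) x 50 tall, centred at x = -170, underside level with the blade's; pinch across its 24. Balance near x = -148.
- blue_tray: Blue open tray on the base board, about 0.4 kg, slides at 2 to 5 N; mm: 120 deep (x), 95 wide, 50 tall, walls and floor 5. Origin: foot of the front wall's outer face, middle; x into the tray, away from the robot; z up. Empty inside from x = 5 to 58; behind stand six grey-capped vials, tops 74 above its underside. In any of three places side by side on the rack.
- white_tray: White tray with red-capped vials, same shape, size and axes as the blue one; to be left alone. The third place holds a cardboard box 110 x 90 x 60 mm.
- rack: Fixed rack. Origin: bench level, middle of its base board's front edge; x into the rack, z up. Grey base board 240 deep (x), 500 wide (y), 12 thick; the trays stand on it. Deck of thin steel wires 190 mm above the bench over x = 45 to 235. Posts 14 square at x = 50 and 230, y = -240 and 240. Open front; trays start with front walls 60 to 120 mm in.
Not all that is in view belongs to the job. Leave any red look-alike of the hook alone. Of the things shaped like the blue_tray, the blue one is meant.

How it is judged:
By the outcome, as a careful person would: the job done as asked, in the order asked, and still so for the second after the job is handed in, with the robot touching nothing.
It also fails if it takes over 54 s, if anything falls off the work surface, if the arm or the gripper's body presses on something with over 40 N, if the wrist force passes 120 N, or if a joint passes its speed limit or range.

ROBOT

A 6-joint arm with a two-finger parallel gripper is mounted at the origin on the work surface. World frame = base frame: x ahead of the robot, y to its left, z up, the work surface at z = 0. Lengths are in m, angles in rad, forces in N, time in s.
With the tool pointing down it reaches from about 0.325 to 0.85 m from the base axis. Payload 4.4 kg.
Tool frame: the origin (TCP) lies at the very end of the fingers, on their centre line; the grasp point (between the pads) lies 19 mm behind it (ctrl.grip_depth is the distance from the TCP to the grasp point, in m); z points along the fingers, y is the direction in which the jaws open and shut (so a half turn about z gives the same grasp; the last joint's range is limited). The gripper opens to 94 mm and grips with 3 to 60 N. Pads are 16 mm wide; open, the fingers measure 119 mm over their backs; the gripper's body (75 mm by 177 mm) begins 78 mm behind the grasp point.
Start: joints at [-1.448, 0.207, 1.542, -0, 1.393, -0.15], TCP at [0.155, -0.554, 0.205] pointing down, gripper open.
Joint ranges: [-2.73, 2.73], [-0.86, 2.22], [0.23, 2.46], [-1.11, 4.25], [0.08, 2.63], [-2.82, 2.82]. Speed limits (rad/s): [2.79, 2.79, 3.14, 3.14, 3.14, 3.14].

INTERFACE

Orientations are given as a unit quaternion [x, y, z, w].
In Python, from station import ctrl gives the robot as it stands.
- The arm moves only by the tool drive_tool, never from a script. Its argument "commands" is a list of rows, each a list of 4 numbers: the shift along the world's x, y, z in mm, then the turn about the world's z in units of 5 degrees (1.0 is 5 degrees). In form: [[x, y, z, turn], ...]. A call has 1 to 8 rows; each row shifts and turns the commanded pose from where the row before left it; what a row does not reach is not made up. A row lasts 1/10 s, in which the tool goes at most 50 mm and 8.59 degrees, less where a joint would pass 70% of its speed; a pose out of reach is approached as far as the arm can. A call is refused whole if a number of a shift passes 50 or a number of a turn 1, either way. A call with a gripper value outside its range is refused whole. "claw" is the closure, from 0 (fully open) to 1 (shut), set as the call begins (left out, the last holds). The fingers move at their own pace and stop on an object; "newtons" is the grip in N (left out, the last holds). Time passes only in rows, so rows that do not move let the fingers close. It gives the time, the measured TCP pose, the force and the opening at its end, in the units of the state.
- ctrl.get_obs(): the state, without advancing time (a new reading comes with each control period).
- ctrl.snapshot(name): name is "side" or "top" or "wrist"; returns the picture (420x560x3 uint8, red, green, blue); there is no depth.
- ctrl.calibration(name): a dict with "fov_y" (degrees; the focal length in pixels is half the picture's height over the tangent of half this angle, whatever the lens; pixels are square), "cx", "cy" (the principal point, pixels), "extrinsics" (4x4, takes a point from camera to world coordinates). Camera axes: x right, y down, z forward; pixel columns grow to the right and rows downward; lengths in m; the calibration is good to about 2 mm. A picture is of the moment at which its call begins: read the wrist's pose just before it. calibration takes no time and is no camera call; for the wrist camera it gives the pose at the moment of the call.
- ctrl.sign_off(): hands the job in, once; it reports no verdict.
The state is a dict: "clock": time; "q": joint angles; "dq": joint speeds; "tau": joint torques, N m; "tcp_pos": TCP position; "ee_rot": TCP orientation; "ft_force": force on the tool from outside, world axes, zero at the start; "wrist_torque": the same for the moment, N m; "opening": finger opening in m.
Only numpy, scipy, OpenCV 4.12 (cv2) and the standard library are available. Lean on these libraries where they do the work, as an engineer would, in place of code of your own. Each camera call takes 0.05 s, during which the arm holds its last target. There are 200 camera calls.

## Working session

There is one attempt and no reset: what is moved stays moved. The work goes in short steps, Python scripts to look and compute and a tool call to move; the robot and the scene stay as the last step left them, time stands still between calls to the robot, and variables do not carry over. Pictures are saved under pics/ and viewed, about 8 in all and at most 12, crops included, and the job is handed in when it is done.

Besides the shell and the picture viewer there is one more tool, called after ">>>" in YAML: its name, and indented under it one key for each argument. drive_tool: Moves the arm, as the interface text tells. Its arguments: {"type":"object","properties":{"commands":{"type":"array","items":{"type":"array","items":{"type":"number"}}},"claw":{"type":"number"},"newtons":{"type":"number"}},"required":["commands"]}

```bash
mkdir -p pics; ls; cat > h.py <<'E'
import numpy as np,cv2
from station import ctrl
def snap(n,f):
    c=ctrl.calibration(n);im=ctrl.snapshot(n);cv2.imwrite(f'pics/{f}.png',im[:,:,::-1]);np.save(f'pics/{f}.npy',im)
    np.savez(f'pics/{f}_c.npz',E=np.array(c['extrinsics']),p=[c['fov_y'],c['cx'],c['cy']]);return im
def ld(f):
    z=np.load(f'pics/{f}_c.npz');return np.load(f'pics/{f}.npy'),z['E'],z['p']
def ray(f,u,v):
    _,E,p=ld(f);fl=210/np.tan(np.radians(p[0])/2)
    d=E[:3,:3]@np.array([(u-p[1])/fl,(v-p[2])/fl,1]);return E[:3,3],d
def onz(f,u,v,z):
    o,d=ray(f,u,v);return o+d*(z-o[2])/d[2]
def tri(a,b):
    A=[];B=[]
    (o1,d1),(o2,d2)=a,b
    M=np.stack([d1,-d2],1);s=np.linalg.lstsq(M,o2-o1,rcond=None)[0]
    p,q=o1+s[0]*d1,o2+s[1]*d2;return (p+q)/2,np.linalg.norm(p-q)
def proj(f,P):
    _,E,p=ld(f);fl=210/np.tan(np.radians(p[0])/2)
    c=E[:3,:3].T@(np.array(P)-E[:3,3]);return p[1]+fl*c[0]/c[2],p[2]+fl*c[1]/c[2]
E
python3 - <<'E'
from h import *
a=snap('side','s0');b=snap('top','t0')
cv2.imwrite('pics/both.png',np.vstack([a,b])[:,:,::-1])
for n in('s0','t0'):print(ld(n)[1].round(3),ld(n)[2])
print(ctrl.get_obs()['ee_rot'],ctrl.get_obs()['clock'])
E
```

```text
pics
[[-0.983 -0.084  0.163  0.353]
 [-0.182  0.542 -0.82   0.921]
 [-0.02  -0.836 -0.548  0.688]
 [ 0.     0.     0.     1.   ]] [ 45.49660205 279.37649505 207.63813467]
[[-7.000e-03 -9.870e-01  1.590e-01  4.000e-01]
 [-1.000e+00  6.000e-03 -2.000e-03 -2.600e-02]
 [ 1.000e-03 -1.590e-01 -9.870e-01  1.014e+00]
 [ 0.000e+00  0.000e+00  0.000e+00  1.000e+00]] [ 48.72591941 288.67891215 204.24658331]
[ 9.90645910e-01  1.36453805e-01  2.13131943e-06 -1.02020609e-03] 0.1
```

View pics/s0.png

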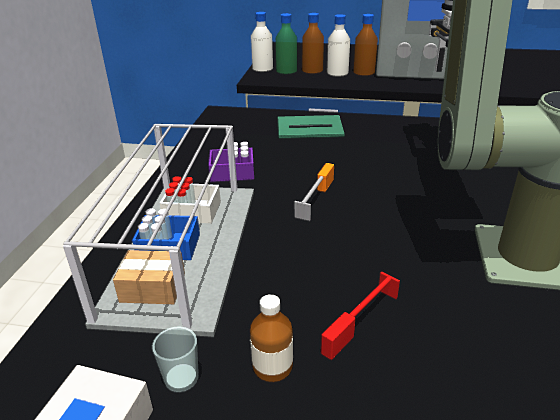

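View pics/t0.png

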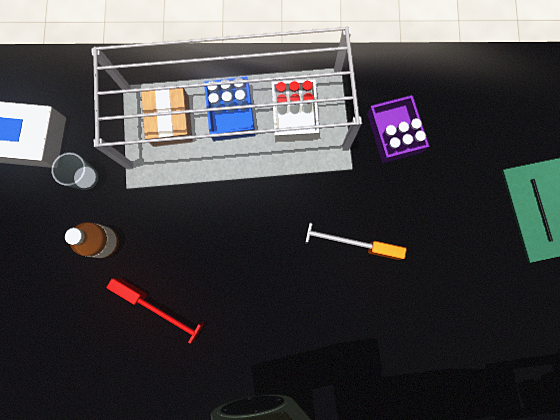

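```bash
python3 - <<'E'
from h import *
im,_,_=ld('t0');hsv=cv2.cvtColor(im,cv2.COLOR_RGB2HSV)
def m(lo,hi,x0,y0,x1,y1):
    k=cv2.inRange(hsv,lo,hi);z=np.zeros_like(k);z[y0:y1,x0:x1]=k[y0:y1,x0:x1];return z
def rect(k):return cv2.minAreaRect(cv2.findNonZero(k))
k=m((8,120,60),(25,255,255),360,230,420,270)
print('V',np.percentile(hsv[...,2][k>0],[5,25,50,75,95]))
for vmin in(60,200):
    kk=k&((hsv[...,2]>=vmin)*255).astype(np.uint8);r=rect(kk);print(r)
    b=cv2.boxPoints(r);P=np.array([onz('t0',*p,.05) for p in b]);print((P*1000).round(0)[:,:2].tolist(),(P.mean(0)*1000).round(1))
# shaft
k=m((0,0,110),(180,80,255),318,225,368,255);pts=cv2.findNonZero(k).reshape(-1,2)
W=np.array([onz('t0',*p,.045) for p in pts])[:,:2].astype(np.float32)
l=cv2.fitLine(W,cv2.DIST_L2,0,.01,.01).ravel();print('shaft',l,np.degrees(np.arctan2(l[1],l[0])))
k=m((0,0,110),(180,80,255),300,218,316,248);pts=cv2.findNonZero(k).reshape(-1,2);print('blade',pts.min(0),pts.max(0),(onz('t0',*pts.mean(0),.045)*1000).round(1))
# blue tray
k=m((105,150,40),(125,255,255),195,70,265,145);pts=cv2.findNonZero(k).reshape(-1,2);print('blue',pts.min(0),pts.max(0))
# base front corners
for p in((127,188),(352,168)):print(p,(onz('t0',*p,0.)*1000).round(1),(onz('t0',*p,.012)*1000).round(1))
s,_,_=ld('s0')
a=cv2.resize(im[60:270,90:440],None,fx=2.2,fy=2.2,interpolation=cv2.INTER_CUBIC)
cv2.imwrite('pics/c1.png',a[:,:,::-1])
a=cv2.resize(s[120:340,80:350],None,fx=2.7,fy=2.7,interpolation=cv2.INTER_CUBIC)
cv2.imwrite('pics/c2.png',a[:,:,::-1])
E
```

```text
V [ 88.65 197.75 247.   250.   255.  ]
((387.0294189453125, 250.11764526367188), (37.6374397277832, 14.100481033325195), 12.528807640075684)
[[452.0, -190.0], [481.0, -198.0], [463.0, -273.0], [435.0, -266.0]] [ 457.9 -231.8   50. ]
((388.45489501953125, 249.70758056640625), (33.478912353515625, 11.046341896057129), 12.26477336883545)
[[455.0, -198.0], [477.0, -204.0], [462.0, -271.0], [440.0, -265.0]] [ 458.7 -234.8   50. ]
shaft [ 0.22292158  0.9748364   0.48025593 -0.14064677] 77.11931
blade [306 223] [315 241] [496.3 -72.3  45. ]
blue [204  77] [254 140]
(127, 188) [602.5 331.    0. ] [600.1 326.8  12. ]
(352, 168) [ 645.  -171.3    0. ] [ 642.1 -169.6   12. ]
```

View pics/c1.png

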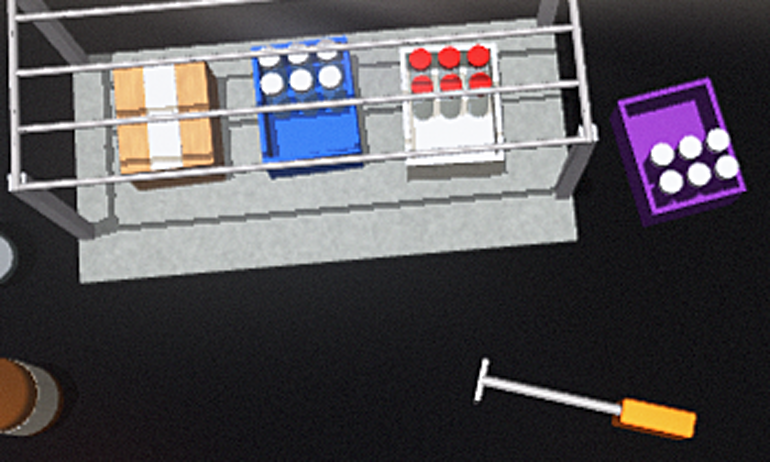

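View pics/c2.png

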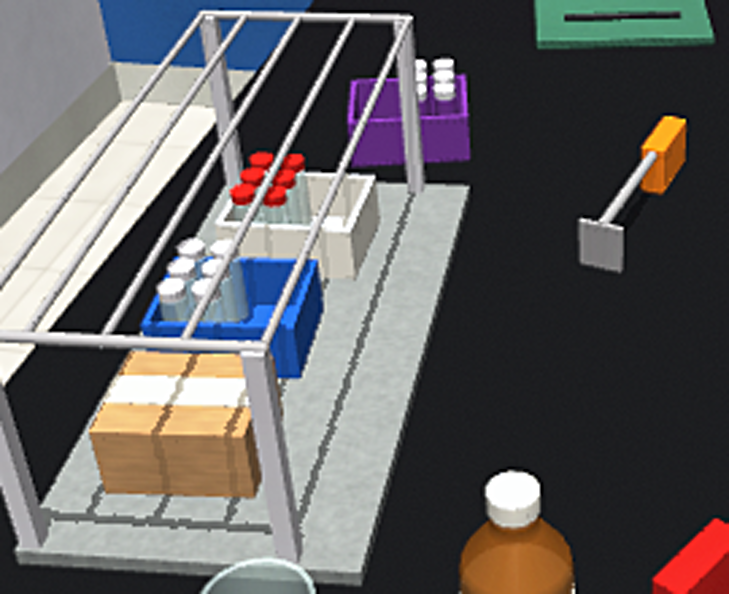

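```bash
python3 - <<'E'
from h import *
im,_,_=ld('t0');hsv=cv2.cvtColor(im,cv2.COLOR_RGB2HSV)
k=cv2.inRange(hsv,(105,120,30),(125,255,255))
pts=[]
for u in range(208,258):
    v=np.nonzero(k[60:150,u])[0]
    if len(v):pts.append((u,v.max()+60))
print(pts)
W=np.array([onz('t0',u,v+.5,.012) for u,v in pts if v>130]);print((W[[0,-1]]*1000).round())
g=np.array([602.5-2.4+0,327,12])
c=np.cos(np.radians(4.83));s=np.sin(np.radians(4.83));R=np.array([[c,s],[-s,c]])
mid=np.array([.6211,.0786])
print('foot rack',np.array([R@(w[:2]-mid)*1000 for w in W]).round(0)[::4].tolist())
S=lambda x,y:(x/2.7+80,y/2.7+120)
for n,p,z in(('topR',(322,262),.062),('topL',(279,318),.062),('footL',(300,378),.012),('footR',(322,312),.012)):
    w=onz('s0',*S(*p),z);print(n,(w*1000).round(),(R@(w[:2]-mid)*1000).round(1))
# board edge check in side
for p in((469,187),(362,580)):
    w=onz('s0',*S(*p),.012);print('bd',(w*1000).round(),(R@(w[:2]-mid)*1000).round(1))
for p in((195,332),(122,290),(90,240)):print((onz('t0',*p,.03)*1000).round())
E
```

```text
[(208, np.int64(124)), (209, np.int64(133)), (210, np.int64(133)), (211, np.int64(133)), (212, np.int64(138)), (213, np.int64(140)), (214, np.int64(140)), (215, np.int64(139)), (216, np.int64(139)), (217, np.int64(139)), (218, np.int64(139)), (219, np.int64(139)), (220, np.int64(139)), (221, np.int64(139)), (222, np.int64(139)), (223, np.int64(138)), (224, np.int64(138)), (225, np.int64(138)), (226, np.int64(138)), (227, np.int64(138)), (228, np.int64(138)), (229, np.int64(138)), (230, np.int64(138)), (231, np.int64(137)), (232, np.int64(137)), (233, np.int64(137)), (234, np.int64(137)), (235, np.int64(137)), (236, np.int64(137)), (237, np.int64(137)), (238, np.int64(137)), (239, np.int64(136)), (240, np.int64(136)), (241, np.int64(136)), (242, np.int64(136)), (243, np.int64(136)), (244, np.int64(136)), (245, np.int64(136)), (246, np.int64(136)), (247, np.int64(135)), (248, np.int64(135)), (249, np.int64(135)), (250, np.int64(135)), (251, np.int64(135)), (252, np.int64(135)), (253, np.int64(135)), (254, np.int64(135))]
[[723. 149.  12.]
 [718.  48.  12.]]
foot rack [[108.0, 62.0], [91.0, 54.0], [92.0, 45.0], [92.0, 36.0], [93.0, 27.0], [92.0, 18.0], [94.0, 9.0], [93.0, -0.0], [95.0, -9.0], [94.0, -18.0], [95.0, -27.0], [94.0, -36.0]]
topR [709.  50.  62.] [ 84.7 -36.1]
topL [717. 129.  62.] [100.3  42.4]
footL [703. 139.  12.] [86.7 53.6]
footR [713.  52.  12.] [ 89.7 -34.1]
bd [ 636. -166.   12.] [  -5.7 -244.7]
bd [594. 334.  12.] [ -5.9 256.7]
[294. 166.  30.]
[380. 320.  30.]
[485. 393.  30.]
```

>>> drive_tool:
  commands:
    - [40,40,0,1]
    - [40,40,0,1]
    - [40,40,0,1]
    - [40,40,0,1]
    - [40,40,0,1]
    - [40,40,0,1]
    - [30,40,0,1]
    - [30,30,0,1]

```text
clock: 0.9
tcp_pos: [0.4283, -0.2688, 0.205]
ee_rot: [0.883, 0.469, -0.0, -0.001]
ft_force: [0.4, -0.1, -0.3]
opening: 0.094
```

>>> drive_tool:
  commands:
    - [10,12,-10,1]
    - [10,12,-15,1]
    - [8,12,-15,1]
    - [5,8,-10,1]
    - [0,0,0,0.2]
    - [0,0,0,0]
    - [0,0,0,0]

```text
clock: 1.6
tcp_pos: [0.4608, -0.2282, 0.1561]
ee_rot: [0.785, 0.62, 0.0, 0.001]
ft_force: [-0.1, -0.1, -0.7]
opening: 0.0939
```

```bash
python3 - <<'E'
from h import *
o=ctrl.get_obs();print(o['tcp_pos'],o['ee_rot'],o['ft_force'])
im=snap('wrist','w1');hsv=cv2.cvtColor(im,cv2.COLOR_RGB2HSV)
k=cv2.inRange(hsv,(8,120,200),(25,255,255))
r=cv2.minAreaRect(cv2.findNonZero(k));print(r)
P=np.array([onz('w1',*p,.05) for p in cv2.boxPoints(r)])*1000;print(P.round(0)[:,:2].tolist(),P.mean(0).round(1))
E
```

```text
[ 0.460759   -0.22818107  0.15611197] [7.84824503e-01 6.19717790e-01 5.96889342e-05 5.97571560e-04] [-0.09407816 -0.11345223 -0.72664155]
((277.8092346191406, 265.9815673828125), (443.0419921875, 170.0566864013672), 0.2683623433113098)
[[199.0, -323.0], [271.0, -156.0], [663.0, -252.0], [650.0, -433.0]] [ 445.7 -291.    50. ]
```

View pics/w1.png

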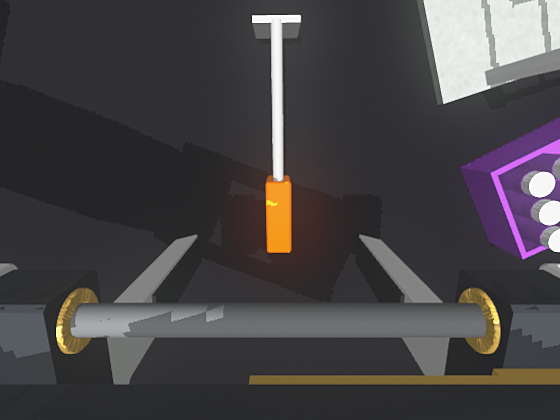

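```bash
python3 - <<'E'
from h import *
im,_,_=ld('w1');hsv=cv2.cvtColor(im,cv2.COLOR_RGB2HSV)
k=cv2.inRange(hsv,(8,120,200),(25,255,255));k[:, :250]=0;k[:,310:]=0;k[260:]=0
r=cv2.minAreaRect(cv2.findNonZero(k))
P=np.array([onz('w1',*p,.05) for p in cv2.boxPoints(r)])*1000;print(P.round(0)[:,:2].tolist(),P.mean(0).round(1))
print((onz('w1',276,17,.045)*1000).round(), [(onz('w1',278,v,.045)*1000).round() for v in (40,170)])
E
```

```text
[[456.0, -201.0], [477.0, -206.0], [462.0, -274.0], [439.0, -268.0]] [ 458.5 -237.3   50. ]
[496. -72.  45.] [array([494., -89.,  45.]), array([ 469., -195.,   45.])]
```

>>> drive_tool:
  commands:
    - [0,0,-45,0]
    - [0,0,-45,0]
    - [0,0,-35,0]
    - [0,0,-15,0]
    - [0,0,-4,0]
    - [0,0,0,0]

```text
clock: 2.25
tcp_pos: [0.4607, -0.228, 0.0116]
ee_rot: [0.785, 0.62, 0.0, 0.0]
ft_force: [-0.1, 0.5, 0.6]
opening: 0.0941
```

>>> drive_tool:
  commands:
    - [0,0,0,0]
    - [0,0,0,0]
    - [0,0,0,0]
    - [0,0,0,0]
    - [0,0,0,0]
    - [0,0,0,0]
    - [0,0,0,0]
  claw: 1
  newtons: 40

```text
clock: 2.95
tcp_pos: [0.4606, -0.2274, 0.0114]
ee_rot: [0.784, 0.62, -0.0, -0.0]
ft_force: [0.3, -0.3, -0.6]
opening: 0.0414
```

>>> drive_tool:
  commands:
    - [0,0,0,0]
    - [0,0,0,0]
    - [0,0,0,0]
    - [0,0,0,0]
    - [0,0,0,0]

```text
clock: 3.45
tcp_pos: [0.4607, -0.2275, 0.0114]
ee_rot: [0.784, 0.62, 0.0, 0.0]
ft_force: [0.8, -0.1, -0.9]
opening: 0.024
```

>>> drive_tool:
  commands:
    - [0,0,10,0]
    - [0,0,20,0]
    - [0,0,30,0]
    - [0,0,30,0]
    - [0,0,10,0]
    - [0,0,0,0]

```text
clock: 4.05
tcp_pos: [0.4618, -0.2283, 0.1134]
ee_rot: [0.784, 0.62, 0.001, 0.002]
ft_force: [-0.2, -0.8, -1.5]
opening: 0.024
```

>>> drive_tool:
  commands:
    - [0,10,0,-1]
    - [-2,20,0,-1]
    - [-2,20,0,-1]
    - [-2,20,0,-1]
    - [-2,20,0,-1]
    - [-2,20,0,-1]
    - [-2,20,0,-1]
    - [-2,20,0,-1]

```text
clock: 4.85
tcp_pos: [0.4447, -0.076, 0.1093]
ee_rot: [0.95, 0.313, -0.002, -0.001]
ft_force: [1.3, -0.1, -1.3]
opening: 0.0239
```

>>> drive_tool:
  commands:
    - [-2,20,0,-1]
    - [-2,20,0,-1]
    - [-2,25,0,-1]
    - [-2,25,0,-1]
    - [-1,25,0,-1]
    - [0,25,0,-1]
    - [0,9,0,-0.3]
    - [0,0,0,0]

```text
clock: 5.65
tcp_pos: [0.4357, 0.0727, 0.1096]
ee_rot: [0.999, 0.047, -0.002, -0.0]
ft_force: [0.2, -0.0, -1.5]
opening: 0.0235
```

```bash
python3 - <<'E'
from h import *
o=ctrl.get_obs();print(o['tcp_pos'],o['ee_rot'],2*np.degrees(np.arctan2(o['ee_rot'][1],o['ee_rot'][0])),o['ft_force'])
a=snap('side','s1');b=snap('top','t1');w=snap('wrist','w2')
s=cv2.resize(a[120:340,60:360],None,fx=1.9,fy=1.9,interpolation=cv2.INTER_CUBIC)
t=cv2.resize(b[60:260,100:400],None,fx=1.9,fy=1.9,interpolation=cv2.INTER_CUBIC)
cv2.imwrite('pics/m1.png',cv2.resize(np.vstack([s,t]),None,fx=.75,fy=.75)[:,:,::-1])
E
```

```text
[0.43568844 0.07269134 0.10955375] [ 9.98916014e-01  4.65049481e-02 -2.00753758e-03 -2.37269873e-04] 5.331008153228362 [ 0.18790306 -0.04018463 -1.54256437]
```

View pics/w2.png

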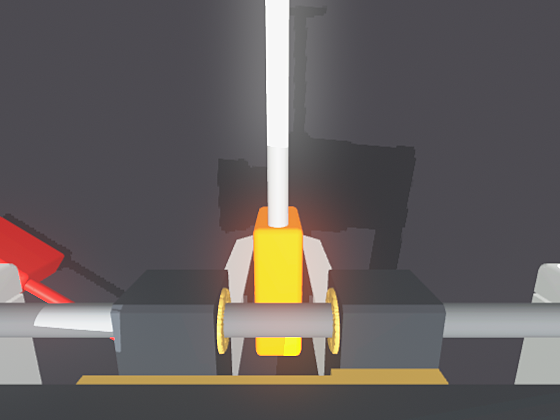

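View pics/m1.png

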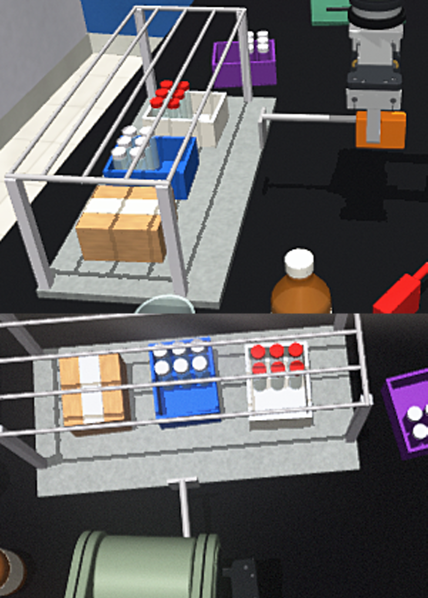

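```bash
python3 - <<'E'
from h import *
p=np.array([.4357,.0727]);a=np.radians(5.3);b=p+.161*np.array([np.cos(a),np.sin(a)]);print('pred blade',b)
print('top meas',onz('t1',228.4,176.8,.143))
y=np.array([-np.sin(a),np.cos(a)])*.02
for z in(.1,.145):
  for s in(1,-1):
    print(z,s,'side',np.round(proj('s1',[*(b+s*y),z]),1),'top',np.round(proj('t1',[*(b+s*y),z]),1))
a_,_,_=ld('s1');c=cv2.resize(a_[180:240,220:340],None,fx=6,fy=6,interpolation=cv2.INTER_CUBIC)
cv2.imwrite('pics/c3.png',c[:,:,::-1])
E
```

```text
pred blade [0.59601168 0.08757166]
top meas [0.59458524 0.08701732 0.143     ]
0.1 1 side [241.7 222.3] top [220.9 181.7]
0.1 -1 side [244.6 211.5] top [240.8 179.8]
0.145 1 side [240.4 203.9] top [217.6 176.9]
0.145 -1 side [243.4 193.4] top [238.4 174.8]
```

View pics/c3.png

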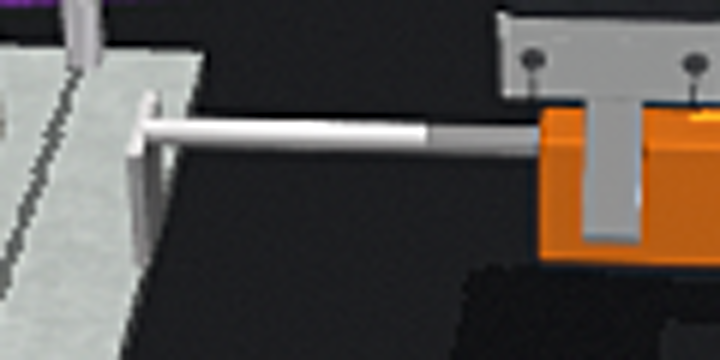

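>>> drive_tool:
  commands:
    - [15,0,0,0]
    - [25,2,0,0]
    - [30,2,0,0]
    - [30,2,0,0]
    - [25,2,0,0]
    - [15,1,0,0]
    - [4,0,0,0]
    - [0,0,0,0]

```text
clock: 6.6
tcp_pos: [0.5813, 0.0797, 0.1107]
ee_rot: [0.999, 0.045, -0.001, 0.0]
ft_force: [0.3, 0.6, -2.2]
opening: 0.0238
```

```bash
python3 - <<'E'
from h import *
o=ctrl.get_obs();print(o['tcp_pos'],2*np.degrees(np.arctan2(o['ee_rot'][1],o['ee_rot'][0])),o['ft_force'])
a=snap('side','s2');b=snap('top','t2')
s=cv2.resize(a[170:290,100:260],None,fx=3.5,fy=3.5,interpolation=cv2.INTER_CUBIC)
t=cv2.resize(b[65:165,180:340],None,fx=3.5,fy=3.5,interpolation=cv2.INTER_CUBIC)
cv2.imwrite('pics/m2.png',cv2.resize(np.vstack([s,t]),None,fx=.77,fy=.77)[:,:,::-1])
E
```

```text
[0.58134125 0.07966527 0.11073282] 5.132559762340208 [ 0.30379525  0.58581877 -2.23466474]
```

View pics/m2.png

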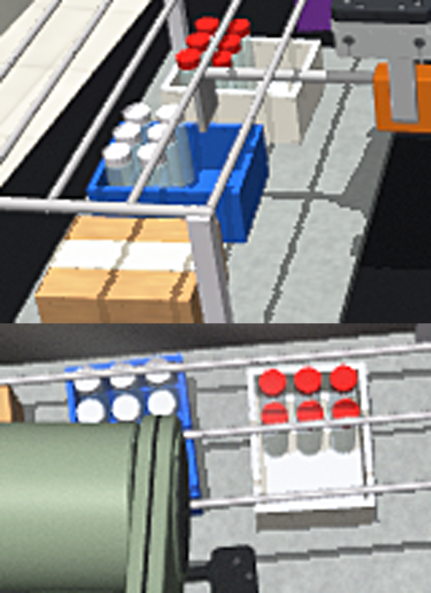

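>>> drive_tool:
  commands:
    - [0,0,-15,0]
    - [0,0,-20,0]
    - [0,0,-18,0]
    - [0,0,-10,0]
    - [0,0,-5,0]
    - [0,0,0,0]

```text
clock: 7.3
tcp_pos: [0.5807, 0.0806, 0.0426]
ee_rot: [0.999, 0.045, -0.001, -0.0]
ft_force: [-0.3, 0.1, -1.1]
opening: 0.024
```

>>> drive_tool:
  commands:
    - [-5,-0.4,0,0]
    - [-5,-0.4,0,0]
    - [-5,-0.4,0,0]
    - [-3,-0.3,0,0]
    - [-3,-0.3,0,0]
    - [-3,-0.3,0,0]
    - [-3,-0.2,0,0]
    - [0,0,0,0]

```text
clock: 8.1
tcp_pos: [0.5546, 0.0783, 0.0437]
ee_rot: [0.999, 0.045, 0.0, -0.0]
ft_force: [-0.4, -0.2, -0.8]
opening: 0.024
```

>>> drive_tool:
  commands:
    - [-2,-0.2,0,0]
    - [-3,-0.2,0,0]
    - [-3,-0.3,0,0]
    - [-3,-0.3,0,0]

```text
clock: 8.5
tcp_pos: [0.5438, 0.0772, 0.0436]
ee_rot: [0.999, 0.045, 0.0, 0.0]
ft_force: [1.5, 0.4, -1.6]
opening: 0.024
```

```bash
python3 - <<'E'
from h import *
o=ctrl.get_obs();print(o['tcp_pos'],2*np.degrees(np.arctan2(o['ee_rot'][1],o['ee_rot'][0])),o['ft_force'],o['wrist_torque'])
a=snap('side','s3')
s=cv2.resize(a[170:290,120:280],None,fx=4,fy=4,interpolation=cv2.INTER_CUBIC)
cv2.imwrite('pics/m3.png',s[:,:,::-1])
E
```

```text
[0.54376931 0.0771788  0.04364908] 5.179807368612149 [ 1.49469511  0.39531773 -1.55876707] [ 0.06773987 -0.4110021   0.00479671]
```

View pics/m3.png

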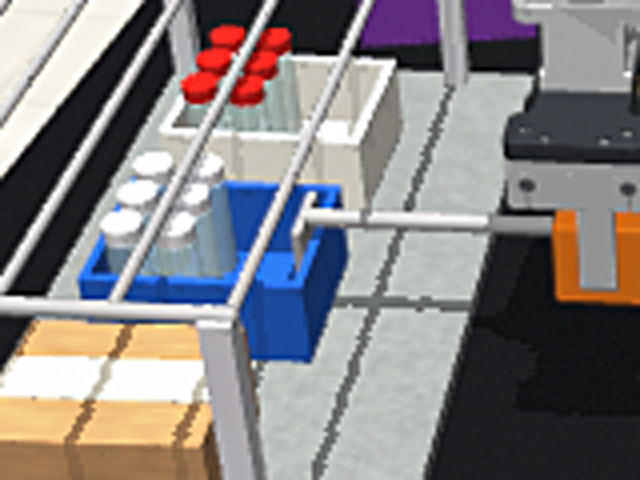

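>>> drive_tool:
  commands:
    - [-4,-0.3,0,0]
    - [-4,-0.3,0,0]
    - [-4,-0.3,0,0]
    - [-4,-0.3,0,0]
    - [-4,-0.4,0,0]
    - [-4,-0.4,0,0]
    - [-4,-0.4,0,0]
    - [-4,-0.3,0,0]

```text
clock: 9.35
tcp_pos: [0.5114, 0.0745, 0.0435]
ee_rot: [0.999, 0.045, 0.0, 0.0]
ft_force: [2.3, 1.0, -1.6]
opening: 0.024
```

>>> drive_tool:
  commands:
    - [-4,-0.3,0,0]
    - [-4,-0.3,0,0]
    - [-4,-0.3,0,0]
    - [-4,-0.3,0,0]
    - [-4,-0.4,0,0]
    - [-4,-0.4,0,0]
    - [-4,-0.4,0,0]
    - [0,0,0,0]

```text
clock: 10.15
tcp_pos: [0.4825, 0.0721, 0.0433]
ee_rot: [0.999, 0.045, -0.001, -0.0]
ft_force: [0.9, 0.2, -1.1]
opening: 0.0242
```

```bash
cat > tr.py <<'E'
from h import *
import sys
# tray front foot from top & side vs board edge
def meas(t,s):
    im,_,_=ld(t);hsv=cv2.cvtColor(im,cv2.COLOR_RGB2HSV)
    c=np.cos(np.radians(4.83));q=np.sin(np.radians(4.83));R=np.array([[c,q],[-q,c]]);mid=np.array([.6211,.0786])
    k=cv2.inRange(hsv,(105,120,30),(125,255,255));k[:60]=0;k[210:]=0;k[:,:190]=0;k[:,275:]=0
    cols=[(u,np.nonzero(k[:,u])[0].max()) for u in range(190,275) if k[:,u].any()]
    W=[R@(onz(t,u,v+.5,.012)[:2]-mid)*1000 for u,v in cols]
    print('top foot',[[round(float(x)) for x in w] for w in W[::4]])
    g=cv2.cvtColor(im,cv2.COLOR_RGB2GRAY)
    e=[]
    for u in list(range(132,200,8))+list(range(270,350,8)):
        col=g[150:215,u].astype(int);d=np.nonzero(col<70)[0]
        v=150+ (d[d>8].min() if (d>8).any() else 0);e.append((R@(onz(t,u,v-.5+.5,.012)[:2]-mid)*1000).round(1).tolist())
    print('board',e)
o=ctrl.get_obs();print(o['tcp_pos'],2*np.degrees(np.arctan2(o['ee_rot'][1],o['ee_rot'][0])),o['ft_force'])
p=o['tcp_pos'];a=2*np.arctan2(o['ee_rot'][1],o['ee_rot'][0])
b=np.array(p[:2])+.161*np.array([np.cos(a),np.sin(a)])-[.6211,.0786];print('front by blade mm',1000*(b@[.9964,.0842])-7.5)
n=sys.argv[1];s=snap('side','s'+n);t=snap('top','t'+n);meas('t'+n,'s'+n)
S=cv2.resize(s[190:280,140:260],None,fx=5,fy=5,interpolation=cv2.INTER_CUBIC);T=cv2.resize(t[110:200,190:310],None,fx=5,fy=5,interpolation=cv2.INTER_CUBIC)
cv2.imwrite(f'pics/m{n}.png',cv2.resize(np.vstack([S,T]),None,fx=.66,fy=.66)[:,:,::-1])
E
python3 tr.py 4
```

```text
[0.48253338 0.0721286  0.04325757] 5.1861119826269215 [ 0.88839186  0.23814851 -1.11468193]
front by blade mm 14.876381349546772
top foot [[150, 63], [32, 62], [17, 54], [16, 45], [16, 36], [15, 28], [44, 17], [27, 9], [15, 1], [16, -8], [15, -17], [17, -26], [16, -35]]
board [[-3.3, 238.2], [-2.6, 220.6], [-2.0, 203.0], [-3.6, 185.4], [-2.9, 167.8], [-2.3, 150.1], [-1.6, 132.5], [-3.2, 114.9], [-2.6, 97.2], [-3.9, -66.3], [-3.2, -84.1], [-2.5, -101.9], [-4.1, -119.5], [-3.5, -137.4], [-2.8, -155.2], [-2.2, -173.1], [-3.8, -190.7], [-3.1, -208.6], [-2.5, -226.5]]
```

>>> drive_tool:
  commands:
    - [-3,-0.2,0,0]
    - [-3,-0.3,0,0]
    - [-3,-0.3,0,0]
    - [-3,-0.2,0,0]
    - [-2,-0.2,0,0]
    - [0,0,0,0]
    - [0,0,0,0]

```text
clock: 10.95
tcp_pos: [0.469, 0.0709, 0.0433]
ee_rot: [0.999, 0.045, -0.001, -0.0]
ft_force: [0.0, 0.3, -1.9]
opening: 0.0238
```

```bash
python3 tr.py 5; python3 - <<'E'
from h import *
g=cv2.cvtColor(ld('t5')[0],cv2.COLOR_RGB2GRAY)
for u in(180,190,275,285):print(u,g[166:192,u])
E
```

```text
[0.46899521 0.07093482 0.04332736] 5.189103277686862 [ 0.01371574  0.30213103 -1.92719952]
front by blade mm 1.2863780666977753
top foot [[122, 63], [11, 61], [1, 53], [1, 44], [2, 35], [3, 26], [27, 16], [6, 8], [1, 0], [2, -9], [2, -18], [3, -27], [2, -36]]
board [[-3.3, 238.2], [-2.6, 220.6], [-2.0, 203.0], [-3.6, 185.4], [-2.9, 167.8], [-2.3, 150.1], [-1.6, 132.5], [-3.2, 114.9], [-2.6, 97.2], [-3.9, -66.3], [-3.2, -84.1], [-2.5, -101.9], [-4.1, -119.5], [-3.5, -137.4], [-2.8, -155.2], [-4.4, -172.9], [-3.8, -190.7], [-3.1, -208.6], [-4.7, -226.2]]
180 [198 194 190 200 191 187 191 190 192 191 195 191 188 193 198 197 201 190
  54  38  41  42  38  44  44  43]
190 [191 187 188 195 196 197 199 194 197 189 189 191 191 193 192 198 192  79
  38  42  42  44  42  43  45  40]
275 [192 188 189 192 185 186 183 186 203 191  38  26  35  35  30  36  32  33
  33  32  34  29  36  31  37  31]
285 [194 188 186 188 186 189 192 194 183  36  35  34  29  30  28  34  37  29
  31  30  30  31  27  35  26  33]
```

View pics/m5.png

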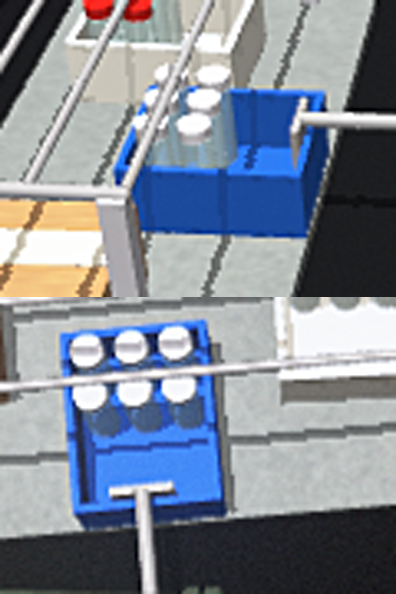

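```bash
python3 - <<'E'
from h import *
im=ld('t5')[0];g=cv2.cvtColor(im,cv2.COLOR_RGB2GRAY).astype(float)
B=[];
for u in list(range(135,190,2))+list(range(262,345,2)):
    col=g[150:205,u];hi=190;lo=38
    # boundary: last bright then sub-pixel
    i=np.nonzero(col>115)[0].max();f=np.clip((col[i+1]-lo)/(hi-lo),0,1)-(1-np.clip((col[i]-lo)/(hi-lo),0,1))
    B.append((u,150+i+.5+f))
def fit(z,P):return np.array([onz('t5',u,v,z)[:2] for u,v in P])
hsv=cv2.cvtColor(im,cv2.COLOR_RGB2HSV)
k=cv2.inRange(hsv,(105,120,30),(125,255,255));k[:60]=0
F=[(u,np.nonzero(k[:205,u])[0].max()+.5) for u in list(range(216,226))+list(range(238,254))]
for z in(0,.012):
    W=fit(z,B);c=np.polyfit(W[:,1],W[:,0],1);res=np.std(np.polyval(c,W[:,1])-W[:,0])
    T=fit(.012,F);d=(T[:,0]-np.polyval(c,T[:,1]))*1000
    print(z,'edge slope',c,'res',res,'foot-edge',d.mean().round(2),(np.polyfit(T[:,1],d,1)*.09).round(2))
for u in(217,222,240,250):print(u,im[165:188,u].tolist()[8:])
E
```

```text
Traceback (most recent call last):
IndexError: index 55 is out of bounds for axis 0 with size 55
```

```bash
cat > e.py <<'E'
from h import *
import sys
n=sys.argv[1];im=ld(n)[0];g=cv2.cvtColor(im,cv2.COLOR_RGB2GRAY).astype(float)
B=[]
for u in list(range(135,190,2))+list(range(264,345,2)):
    col=g[160:196,u];d=np.nonzero(col[2:]<115)[0]
    if not len(d):continue
    i=d.min()+1;f=np.clip((col[i+1]-38)/152,0,1)
    B.append((u,160+i+.5+f))
def fit(z,P):return np.array([onz(n,u,v,z)[:2] for u,v in P])
hsv=cv2.cvtColor(im,cv2.COLOR_RGB2HSV)
k=cv2.inRange(hsv,(105,120,30),(125,255,255));k[:60]=0
F=[(u,np.nonzero(k[:205,u])[0].max()+.5) for u in list(range(216,226))+list(range(238,254))]
for z in(0,.012):
    W=fit(z,B)
    c=np.polyfit(W[:,1],W[:,0],1);r=np.polyval(c,W[:,1])-W[:,0];W=W[abs(r)<.003];c=np.polyfit(W[:,1],W[:,0],1)
    T=fit(.012,F);d=(T[:,0]-np.polyval(c,T[:,1]))*1000
    print(z,'edge',c,len(W),(np.std(np.polyval(c,W[:,1])-W[:,0])*1000).round(2),'foot-edge',d.mean().round(2),(np.polyfit(T[:,1],d,1)*.09).round(2))
for u in(217,222,240,250):print(u,im[174:187,u].tolist())
E
python3 e.py t5
```

```text
0 edge [-0.07181683  0.6296377 ] 12 0.34 foot-edge -1.25 [-2.6   0.11]
0.012 edge [-0.07181683  0.62689579] 12 0.34 foot-edge 1.49 [-2.6   0.36]
217 [[68, 136, 255], [39, 56, 111], [40, 48, 84], [38, 51, 88], [38, 52, 89], [57, 73, 108], [99, 112, 135], [60, 58, 58], [37, 39, 45], [37, 41, 42], [43, 45, 49], [37, 39, 48], [39, 39, 46]]
222 [[55, 106, 225], [36, 43, 72], [36, 47, 84], [35, 48, 88], [31, 46, 87], [67, 75, 101], [122, 126, 123], [48, 48, 52], [35, 38, 45], [44, 46, 51], [43, 47, 51], [37, 37, 44], [39, 44, 45]]
240 [[34, 46, 81], [31, 47, 91], [30, 44, 87], [40, 54, 90], [70, 79, 101], [54, 57, 58], [29, 31, 38], [32, 33, 42], [32, 37, 42], [30, 33, 37], [30, 32, 40], [29, 30, 38], [29, 32, 36]]
250 [[34, 48, 88], [26, 42, 87], [52, 66, 105], [100, 114, 136], [56, 57, 59], [38, 37, 44], [32, 35, 43], [38, 39, 47], [36, 40, 46], [39, 38, 47], [30, 30, 40], [35, 37, 44], [37, 39, 46]]
```

>>> drive_tool:
  commands:
    - [-0.8,-0.1,0,0]
    - [-0.7,-0.1,0,0]
    - [0,0,0,0]
    - [0,0,0,0]
    - [0,0,0,0]

```text
clock: 11.55
tcp_pos: [0.4684, 0.0707, 0.0435]
ee_rot: [0.999, 0.045, 0.0, 0.0]
ft_force: [1.6, 0.5, -2.3]
opening: 0.0242
```

```bash
python3 tr.py 6; python3 e.py t6 | tail -4
```

```text
[0.46839401 0.07073852 0.0435389 ] 5.185987871529504 [ 1.56056197  0.48492705 -2.29617761]
front by blade mm 0.6708682032594115
top foot [[122, 63], [11, 61], [1, 53], [1, 44], [2, 35], [1, 26], [27, 16], [6, 8], [1, 0], [2, -9], [2, -18], [1, -27], [2, -36]]
board [[-3.3, 238.2], [-2.6, 220.6], [-2.0, 203.0], [-3.6, 185.4], [-2.9, 167.8], [-2.3, 150.1], [-1.6, 132.5], [-3.2, 114.9], [-2.6, 97.2], [-3.9, -66.3], [-3.2, -84.1], [-2.5, -101.9], [-4.1, -119.5], [-3.5, -137.4], [-2.8, -155.2], [-4.4, -172.9], [-3.8, -190.7], [-3.1, -208.6], [-4.7, -226.2]]
217 [[69, 140, 255], [48, 82, 172], [38, 50, 78], [33, 49, 88], [40, 52, 91], [32, 48, 89], [48, 62, 88], [59, 63, 62], [38, 36, 44], [40, 45, 48], [44, 44, 48], [40, 44, 47], [35, 37, 38]]
222 [[69, 135, 255], [32, 37, 64], [36, 48, 81], [39, 52, 91], [33, 50, 91], [48, 59, 92], [83, 89, 97], [44, 43, 50], [33, 36, 39], [42, 42, 48], [38, 41, 44], [37, 39, 47], [41, 44, 48]]
240 [[30, 44, 79], [32, 48, 90], [29, 44, 85], [38, 51, 89], [71, 79, 99], [57, 57, 60], [29, 28, 38], [39, 39, 47], [34, 37, 42], [37, 39, 46], [31, 33, 43], [31, 35, 40], [26, 28, 37]]
250 [[35, 47, 90], [19, 37, 83], [57, 72, 105], [102, 115, 138], [63, 61, 66], [37, 36, 43], [32, 33, 39], [35, 37, 44], [34, 39, 44], [37, 41, 47], [35, 39, 44], [31, 32, 42], [33, 37, 42]]
```

>>> drive_tool:
  commands:
    - [-0.8,-0.1,0,0]
    - [0,0,0,0]
    - [0,0,0,0]

```text
clock: 11.95
tcp_pos: [0.4674, 0.0706, 0.0436]
ee_rot: [0.999, 0.045, 0.0, 0.0]
ft_force: [0.9, 0.1, -2.2]
opening: 0.0239
```

```bash
python3 tr.py 7|head -2; python3 e.py t7 | tail -4
```

```text
[0.46742662 0.07062749 0.04356816] 5.186060604458011 [ 0.88419259  0.10783555 -2.24269811]
front by blade mm -0.30238468511019345
217 [[74, 150, 255], [61, 114, 232], [32, 37, 62], [42, 50, 89], [35, 49, 90], [31, 49, 92], [38, 51, 87], [53, 60, 70], [40, 41, 44], [38, 39, 45], [39, 39, 45], [39, 40, 46], [42, 46, 49]]
222 [[69, 137, 255], [42, 73, 168], [29, 41, 75], [33, 46, 87], [40, 53, 93], [35, 48, 88], [47, 55, 78], [51, 52, 53], [40, 39, 47], [34, 38, 44], [41, 40, 48], [40, 40, 48], [39, 41, 46]]
240 [[36, 43, 76], [32, 45, 85], [33, 46, 90], [35, 49, 91], [43, 53, 86], [62, 65, 64], [30, 29, 39], [38, 36, 43], [32, 33, 42], [34, 35, 43], [33, 37, 42], [30, 27, 37], [32, 34, 43]]
250 [[32, 47, 83], [32, 46, 91], [33, 47, 92], [46, 55, 90], [67, 70, 67], [37, 38, 45], [35, 38, 47], [34, 35, 44], [34, 37, 41], [33, 37, 43], [35, 35, 41], [30, 32, 40], [39, 37, 44]]
```

>>> drive_tool:
  commands:
    - [3,0.3,0,0]
    - [5,0.4,0,0]
    - [5,0.4,0,0]
    - [2,0.2,0,0]
    - [0,0,10,0]
    - [0,0,20,0]
    - [0,0,25,0]
    - [0,0,15,0]

```text
clock: 12.85
tcp_pos: [0.4833, 0.0719, 0.1158]
ee_rot: [0.999, 0.045, 0.001, 0.0]
ft_force: [0.6, 0.1, -0.8]
opening: 0.0237
```

>>> drive_tool:
  commands:
    - [0,0,3,0]
    - [-10,-1,0,0]
    - [-15,-1,0,0]
    - [-15,-1,0,0]
    - [-15,-1,0,0]
    - [-7,-1,0,0]
    - [0,0,0,0]
    - [0,0,0,0]

```text
clock: 13.65
tcp_pos: [0.4203, 0.0669, 0.1162]
ee_rot: [0.999, 0.045, 0.0, -0.0]
ft_force: [0.1, 0.5, -1.4]
opening: 0.0237
```

>>> drive_tool:
  commands:
    - [0,0,-20,0]
    - [0,0,-30,0]
    - [0,0,-30,0]
    - [0,0,-15,0]
    - [0,0,-5,0]
    - [0,0,-1,0]
    - [0,0,-1,0]
    - [0,0,0,0]

```text
clock: 14.45
tcp_pos: [0.4216, 0.0669, 0.0154]
ee_rot: [0.999, 0.045, 0.001, 0.0]
ft_force: [0.4, 0.6, -1.1]
opening: 0.0242
```

>>> drive_tool:
  commands:
    - [0,0,-1,0]
    - [0,0,-1,0]
    - [0,0,0,0]
    - [0,0,0,0]

```text
clock: 14.85
tcp_pos: [0.4203, 0.0669, 0.0126]
ee_rot: [0.999, 0.045, 0.0, 0.0]
ft_force: [-0.3, 0.3, -0.7]
opening: 0.0239
```

>>> drive_tool:
  commands:
    - [0,0,-0.6,0]
    - [0,0,-0.6,0]
    - [0,0,0,0]
    - [0,0,0,0]

```text
clock: 15.25
tcp_pos: [0.4204, 0.0669, 0.0114]
ee_rot: [0.999, 0.045, 0.0, 0.0]
ft_force: [-0.5, -0.5, 0.6]
opening: 0.0236
```

>>> drive_tool:
  commands:
    - [0,0,0,0]
    - [0,0,0,0]
    - [0,0,0,0]
    - [0,0,0,0]
    - [0,0,0,0]
    - [0,0,0,0]
    - [0,0,0,0]
    - [0,0,0,0]
  claw: 0

```text
clock: 16.05
tcp_pos: [0.4203, 0.0669, 0.0112]
ee_rot: [0.999, 0.045, 0.0, 0.0]
ft_force: [-0.7, -0.7, -0.8]
opening: 0.0844
```

>>> drive_tool:
  commands:
    - [0,0,0,0]
    - [0,0,0,0]
    - [0,0,0,0]
    - [0,0,10,0]
    - [0,0,20,0]
    - [0,0,30,0]
    - [0,0,40,0]
    - [0,0,40,0]

```text
clock: 16.85
tcp_pos: [0.4197, 0.067, 0.153]
ee_rot: [0.999, 0.045, -0.0, -0.0]
ft_force: [0.2, 0.1, -0.1]
opening: 0.0941
```

>>> drive_tool:
  commands:
    - [0,-30,20,0]
    - [0,-50,0,0]
    - [0,-50,0,0]
    - [0,-50,0,0]
    - [0,-50,0,0]
    - [0,-50,0,0]
    - [0,0,0,0]
    - [0,0,0,0]

```text
clock: 17.65
tcp_pos: [0.42, -0.2139, 0.1717]
ee_rot: [0.999, 0.044, 0.0, -0.0]
ft_force: [0.1, 0.2, -0.6]
opening: 0.094
```

```bash
python3 tr.py 8|head -2; python3 e.py t8 | tail -4; python3 - <<'E'
from h import *
s,t=ld('s8')[0],ld('t8')[0]
S=s[110:350,60:400];T=t[60:300,90:430]
cv2.imwrite('pics/fin.png',cv2.resize(np.vstack([S,T]),None,fx=1.24,fy=1.24,interpolation=cv2.INTER_CUBIC)[:,:,::-1])
E
```

```text
[ 0.41996938 -0.21388178  0.17165241] 5.0199901037947905 [ 0.10434136  0.22878218 -0.5926055 ]
front by blade mm -71.5422418222443
217 [[72, 149, 255], [56, 111, 232], [27, 30, 58], [28, 40, 79], [28, 44, 88], [31, 50, 93], [33, 45, 85], [49, 54, 63], [32, 33, 39], [29, 36, 40], [36, 38, 49], [32, 34, 43], [30, 32, 40]]
222 [[67, 137, 255], [40, 76, 169], [26, 33, 73], [32, 46, 89], [28, 44, 91], [32, 51, 91], [37, 45, 74], [48, 50, 49], [29, 32, 44], [34, 36, 45], [35, 37, 42], [35, 39, 46], [33, 36, 44]]
240 [[24, 37, 70], [33, 47, 88], [26, 40, 87], [29, 42, 93], [38, 47, 82], [63, 62, 65], [29, 28, 41], [24, 29, 39], [32, 34, 47], [29, 31, 45], [28, 30, 41], [27, 29, 39], [30, 29, 45]]
250 [[31, 42, 84], [27, 42, 90], [27, 41, 93], [39, 52, 91], [63, 63, 65], [33, 36, 45], [25, 26, 41], [24, 31, 39], [33, 32, 42], [25, 29, 40], [32, 35, 46], [31, 31, 42], [30, 30, 43]]
```

View pics/fin.png

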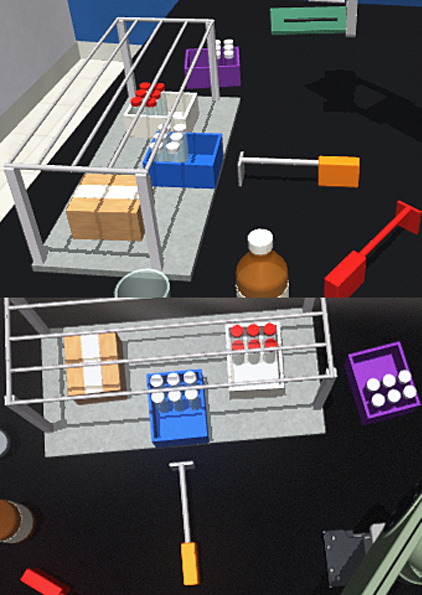

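The final picture shows the hook standing upright in front of the rack, and the blue tray flat with its front wall at the board's edge. The white tray has not moved and the gripper is clear.

```bash
python3 -c "
from station import ctrl
print(ctrl.sign_off())"
```

```text
the job is handed in; nothing more can be done
None
```

The job is done and handed in, at about 18 s on the robot's clock against the 54 s limit. I picked up the hook by its orange grip and dropped its blade behind the blue tray's front wall. I then drew the tray forward about 92 mm, lifted the blade out, and stood the hook on the bench about 40 mm in front of the rack. I let go and moved the gripper well away.

**Last checks:**
- **Tray position:** the top view shows no strip of board left in front of the blue tray. The blade position puts its front wall at -0.3 mm from the edge, and I trust that to about 1–2 mm, as one top-view pixel is about 2 mm. The tray is flat.
- **Other objects:** by eye, the white tray, cardboard box and red hook look where they started. I did not measure them again.
- **Forces:** the contact forces I read stayed below about 3 N.

**Disagreements:**
- **Side camera:** it read about 4–6 mm off from the top camera, so I used the top view and the blade position for levelling.
- **Board-edge fit:** one automatic line fit used only 12 points and left the edge uncertain by about 3 mm. I settled it from pixel rows at the tray's foot instead.

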